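Seat the test bar under the bridge, then draw the wiper handle to the mark and hold it

TASK

Slide the long aluminium bar along its guide rails, under the steel bridge, until its nose is fully home against the end stop. Then pull the spring-return paddle handle of the jig out towards the robot until its pointer stands opposite the small rider block on the scale, and keep it there: the program finishes while the gripper is still holding the handle against its spring, with the bar still home. Leave the other loose things on the bench and on the jig where they are.

Things in the scene. Friction and masses are not known exactly. Their poses are not given: they have to be found in the camera images.
- jig: Wiper test jig fixed to the bench: grey base plate 290 x 240 x 12 mm. Origin on the bench surface; the plate spans x -160 to 130 mm, y -130 to 110 mm about it. Jig +x points away from the robot, +y to its left, z up. Two aluminium guide rails along x, from x = -155 to 120 mm, form the bar's lane at y = 65 mm: 34 mm wide inside, each rail 6 mm wide, 6 mm high above the plate.
- bar: Long aluminium bar, 130 (x) x 30 (y) x 30 (z) mm, 0.2 to 0.4 kg, loose between the rails, short of the bridge; top 42 mm above the bench. Narrowed nose (22 mm wide, last 12 mm) at +x, along jig +x; dark dimple near the tail. Origin: centre of underside. When home the tail still sticks out 37 mm before the bridge: grip it across its width 22 mm from the tail end, fingertips above the rails.
- bar_nose (a point): Middle of the bar's nose face (65 mm ahead of the bar's origin along its +x, 15 mm up).
- seat (a point): Where the bar's nose must arrive: the near face of the end stop, in the middle of the lane, 27 mm above the bench; axes as the jig's.
- bridge (a point): Middle of the underside of the steel strap bridge over the lane, 46 mm above the bench (the bar passes with 4 mm to spare). The strap is 18 mm long along jig x, 56 mm across, its top 50 mm above the bench. Beyond it, nearer the stop, a brass wiper arm on the pull rod crosses above the bar, 60 mm above the bench.
- bearing (a point): Middle of the upper near edge of the near aluminium bearing block of the pull rod, 48 mm above the bench (block 36 mm wide). At rest there are 49 mm free between it and the paddle. The steel rod, 10 mm thick, centred 32 mm above the bench, runs along jig x from the paddle through this block.
- pull (a joint): How far the paddle handle is drawn out, in m: 0 = at rest (in), up to 0.065 = hard against its limit. It slides along jig -x (towards the robot). A spring pulls it back with about 5.6 N at 0, rising 1.4 N per 10 mm; let go, it returns to 0. The mark lies somewhere between 0.030 and 0.050.
- paddle_top (a point): Middle of the top edge of the black plastic paddle handle on the near end of the pull rod, 80 mm above the bench. The paddle is upright, 12 mm thick along jig x, 36 mm wide along jig y, from 20 to 80 mm above the bench. It can be pinched from above, one finger before and one behind it, tips higher than 40 mm above the bench to clear the rod.
- pointer_tip (a point): Tip of the thin steel pointer (4 mm wide) that sticks out of the foot of the paddle towards jig -y; 57 mm to the side of the paddle's middle, 24 mm above the bench; it moves with the paddle and stands at the same jig x as the paddle's middle.
- mark (a point): Middle of the side of the rider block that faces the pointer; axes as the jig's. The rider is a small dark steel block, 12 mm along jig x, 16 mm along y, 22 mm high, stub screw on top, fixed on the scale strip, nearer the robot than the resting pointer. The pointer is on the mark when level with this point along jig x, within the block's 12 mm width.
- collar: Bystander: loose brass collar, 24 mm across, 8 mm high, lying on the jig's plate between the bar's lane and the pull rod. Origin: centre of its underside.
- offcut: Bystander: short aluminium offcut, 60 x 30 x 30 mm, on the bench to the right of the jig. Origin: centre of its underside.
- sleeve: Bystander: hollow turned aluminium sleeve, 42 mm across, 42 mm high, on the bench to the left of the jig. Origin: centre of its underside.
- beaker: Bystander: clear beaker, 84 mm across, with an orange funnel in it, 155 mm high and 124 mm across, on the left of the bench. Origin: centre of its underside.
- goggles: Bystander: blue safety goggles, about 150 x 40 x 53 mm, on the right of the bench. Origin: centre of their underside.
- jar: Bystander: white jar, 70 mm across, 100 mm high, on the right of the bench. Origin: centre of its underside.
- driver: Bystander: screwdriver lying on the left of the bench. Origin: under its middle.
Things that resemble listed ones, but are neither listed nor needed, are in the scene too. What is shaped like the bar but green is not meant.

How it is judged (in metres and radians):
On the way, in this order (a step that is already met when the one before it is completed fails the run):
1. the bar's nose is fully home against the end stop, while the handle is still in (x of bar_nose in the frame of seat between -0.005 and 0.004 m and y of bar_nose in the frame of seat between -0.005 and 0.005 m and z of bar_nose in the frame of seat between -0.004 and 0.004 m and angle between the x axis of bar and the x axis of jig, either way round below 0.08 rad and angle between bar's own z axis and vertical below 0.08 rad and value of joint pull below 0.01 m), for 0.2 s.
2. the handle is drawn out until its pointer stands opposite the rider block, the bar still home (x of pointer_tip in the frame of mark between -0.006 and 0.006 m and x of bar_nose in the frame of seat between -0.005 and 0.004 m and y of bar_nose in the frame of seat between -0.005 and 0.005 m and z of bar_nose in the frame of seat between -0.004 and 0.004 m and angle between the x axis of bar and the x axis of jig, either way round below 0.08 rad and angle between bar's own z axis and vertical below 0.08 rad), for 0.2 s.
At the end, for the whole second after the job is handed in: The fingers hold the handle (more than 3 N on it) still, its pointer within 6 mm of the middle of the rider block along the scale; the bar lies flat in its lane, its nose within 5 mm of the end stop (all of step 2 and contact force between the fingers and pull above 3 N and velocity of joint pull between -0.01 and 0.01 m/s and linear speed of bar below 0.01 m/s and contact force between pull and bar below 0.5 N); the arm keeps its last pose, push and grip.
It fails at once if a bystander is moved by more than 30 mm (distance of any of collar, offcut, sleeve, beaker, goggles, jar, driver from where it was at the start of the episode above 0.03 m).
It also fails if it takes over 43 s, if anything falls off the work surface, if the arm or the gripper's body presses on something with over 40 N, if the wrist force passes 120 N, or if a joint passes its speed limit or range.

ROBOT

A 7-joint arm with a two-finger parallel gripper is mounted at the origin on the work surface. World frame = base frame: x ahead of the robot, y to its left, z up, the work surface at z = 0. Lengths are in m, angles in degrees, forces in N, time in s.
With the tool pointing down it reaches from about 0.35 to 0.9 m from the base axis. Payload 8.1 kg.
Tool frame: the origin (TCP) lies between the finger pads; the fingertips stand 19 mm ahead of it and the grasp point (between the pads) is the TCP (arm.nose_length is the distance from the TCP to the fingertips, in m); z points along the fingers, y is the line along which they close (so a half turn about z gives the same grasp; the last joint's range is limited). The gripper opens to 85 mm and grips with 20 to 120 N. Pads are 22 mm wide; open, the fingers measure 114 mm over their backs; the gripper's body (76 mm by 85 mm) begins 54 mm behind the grasp point. The pads swing forward as they close: fully open they stand 13 mm farther back than shut.
Start: joints at [-71.711, 24.895, 1.432, 90.138, -0.665, 64.973, -4.303], TCP at [0.256, 0.57, 0.25] pointing down, gripper open.
Joint ranges: [-149.89, 149.89], [-25.12, 119.58], [-72.63, 75.52], [4.76, 147.25], [-75.54, 255.54], [6.69, 114.76], [-157.13, 157.13]. Speed limits (degrees/s): [127.2, 127.2, 172.46, 172.46, 180, 180, 180].

INTERFACE

Orientations are given as [roll, pitch, yaw] about the fixed x, y, z axes, in that order (R = Rz(yaw) Ry(pitch) Rx(roll)).
In Python, from cell import arm, eyes, job gives the robot as it stands. The module is installed in compiled form; this text tells all that it offers.
- The arm moves only by the tool servo_tool, never from a script. Its argument "motion" is a list of rows, each a list of 7 numbers: the shift along the world's x, y, z in cm, then the turn, a rotation vector about the world's x, y, z in degrees, then the opening, from -1 (shut) to 1 (fully open). In form: [[dx, dy, dz, ax, ay, az, hand], ...]. A call has exactly 5 rows; each row shifts and turns the commanded pose from where the row before left it; what a row does not reach is not made up. A row lasts 1/8 s, in which the tool goes at most 62.5 mm and 10.7 degrees, less where a joint would pass 70% of its speed; a pose out of reach is approached as far as the arm can. A call is refused whole if a number of a shift passes 6.25 or a number of a turn 10.7, either way. A call with a gripper value outside its range is refused whole. The fingers move at their own pace and stop on an object; "newtons" is the grip in N (left out, the last holds). Time passes only in rows, so rows that do not move let the fingers close, or fill a call up. It gives the time, the measured TCP pose, the force, the opening and the grip force at its end, in the units of the state.
- arm.state(): the state, without advancing time (a new reading comes with each control period).
- eyes.snapshot(name): name is "side" or "top"; returns the picture (420x560x3 uint8, red, green, blue); there is no depth.
- eyes.get_calibration(name): a dict with "fx", "fy", "cx", "cy" (pixels), "origin" and "attitude" of the camera in the world. Camera axes: x right, y down, z forward; pixel columns grow to the right and rows downward; lengths in m; the calibration is good to about 2 mm. A picture is of the moment at which its call begins. get_calibration takes no time and is no camera call.
- job.finish_job(): hands the job in; it is judged then, once.
The state is a dict: "time_s": time; "joint_positions": joint angles; "qvel": joint speeds; "effort": joint torques, N m; "eef_pos": TCP position; "eef_rot": TCP orientation; "force": force on the tool from outside, world axes, zero at the start; "ft_torque": the same for the moment, N m; "opening": opening from 0.0 (shut) to 1.0 (fully open); "grasp_force": force on a finger pad.
Only numpy, scipy, OpenCV 4.12 (cv2) and the standard library are available. Lean on these libraries where they do the work, as an engineer would, in place of code of your own. Each camera call takes 0.05 s, during which the arm holds its last target. There are 200 camera calls.

## Working session

There is one attempt and no reset: what is moved stays moved. The work goes in short steps, Python scripts to look and compute and a tool call to move; the robot and the scene stay as the last step left them, time stands still between calls to the robot, and variables do not carry over. Pictures are saved under pics/ and viewed, at most 10 in all, crops included, and the job is handed in when it is done.

Besides the shell and the picture viewer there is one more tool, called after "Call:" by a JSON object that holds its "method" and its "body", one argument or row to a line. servo_tool: Moves the arm, as the interface text tells. Its arguments: {"type":"object","properties":{"motion":{"type":"array","items":{"type":"array","items":{"type":"number"}}},"newtons":{"type":"number"}},"required":["motion"]}

```bash
mkdir -p pics
python3 - <<'E'
from cell import arm,eyes,job
import cv2
for n in("side","top"):
    cv2.imwrite(f"pics/{n}0.png",eyes.snapshot(n)[:,:,::-1]); print(eyes.get_calibration(n))
print(arm.state())
E
```

```text
{'fx': 485.6839119412706, 'fy': 485.6839119412706, 'cx': 280.24467864400566, 'cy': 202.56799574247864, 'origin': array([ 0.01108058, -0.99712246,  0.81243603]), 'attitude': array([-123.40846873,    0.34258502,  -28.34968876])}
{'fx': 449.342593100795, 'fy': 449.342593100795, 'cx': 284.28633615047056, 'cy': 204.06342141849524, 'origin': array([ 0.38863627, -0.02241646,  1.43708439]), 'attitude': array([-173.00731044,   -0.97468871,  -88.72807522])}
{'time_s': 0.1, 'joint_positions': array([-71.71246263,  24.93233428,   1.42864865,  90.18425866,
        -0.66264527,  64.97098343,  -4.30430192]), 'qvel': array([ 0.03149047, -0.15135664, -0.00919834, -0.18961563,  0.01716779,
       -0.03068899,  0.04460695]), 'effort': array([ 3.46031746e-03, -6.71745515e+01,  1.02841258e+00, -3.16907895e+01,
        1.58300553e-02,  7.20786615e-03,  9.92650335e-07]), 'eef_pos': array([0.25572869, 0.5698316 , 0.24960282]), 'eef_rot': array([-1.79921101e+02,  8.10891640e-03,  1.55831418e+02]), 'force': array([-0.53584593, -0.07359102, -0.24035054]), 'ft_torque': array([ 0.01099057, -0.00093757, -0.04408328]), 'grasp_force': 0.0, 'opening': 1.0022117791821736}
```

View pics/side0.png

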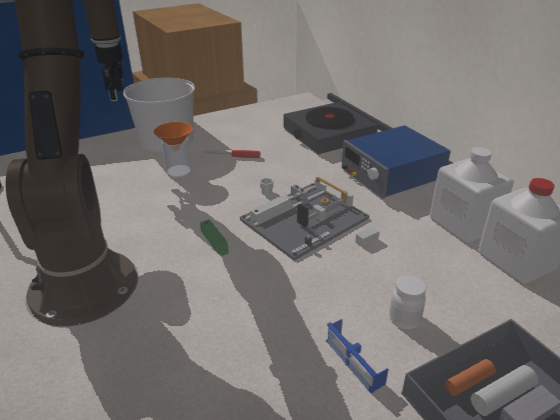

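View pics/top0.png

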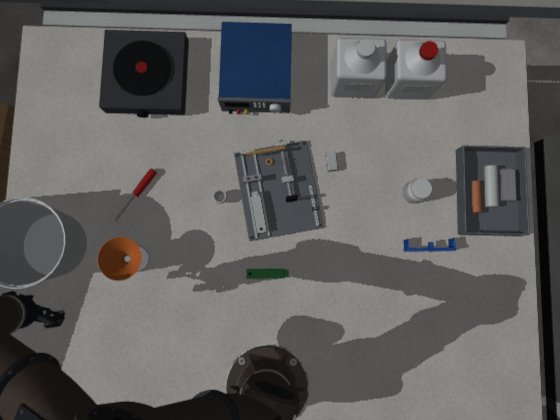

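Side view: jig at (305,218), green bar at (214,237). Top view candidates for the bar: the silver bar in the lane at (258,212), the green decoy at (267,273) and the offcut at (332,160). I choose (258,212). For the handle, it is the black paddle at (292,198). I'll check both in a close crop.

Run:
```python
import cv2
a=cv2.imread("pics/top0.png")[132:247,225:345]; b=cv2.imread("pics/side0.png")[170:260,235:385]
cv2.imwrite("pics/topc.png",cv2.convertScaleAbs(cv2.resize(a,(720,600 if 0 else 600),interpolation=cv2.INTER_CUBIC)[:,:],alpha=1.5))
cv2.imwrite("pics/sidec.png",cv2.convertScaleAbs(cv2.resize(b,None,fx=5,fy=5,interpolation=cv2.INTER_CUBIC),alpha=1.5))
```

```text
(no output)
```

View pics/topc.png

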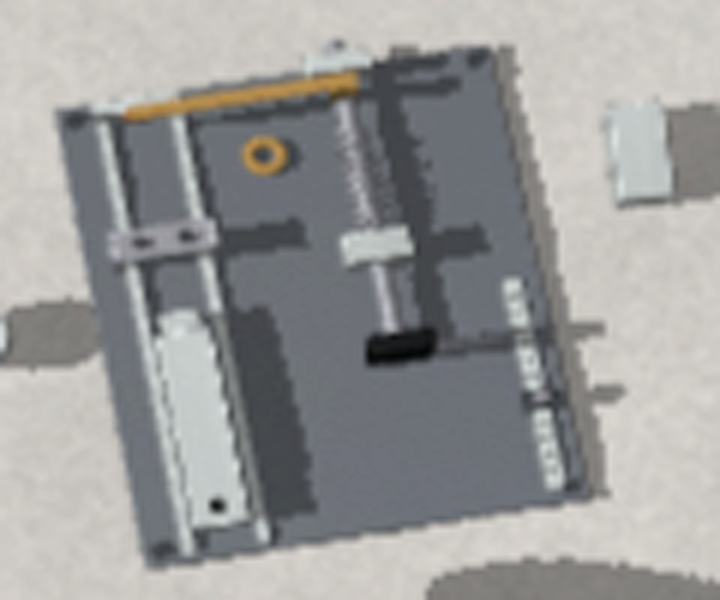

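View pics/sidec.png

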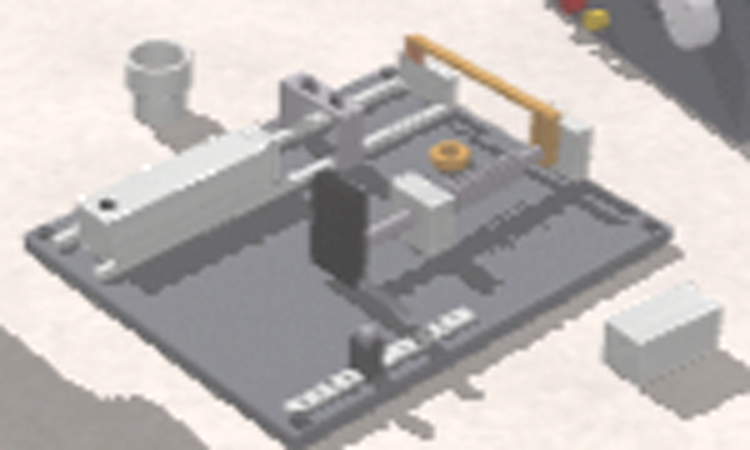

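The crops confirm the choice: the silver bar with its dimple at crop (217,505), nose towards the bridge at (163,241), paddle at (400,345), rider at (542,398), all consistent with the description. Next I fit the jig pose from clicked features in both views.

```bash
cat > h.py <<'E'
import numpy as np
from scipy.spatial.transform import Rotation as R
from scipy.optimize import least_squares
from cell import arm,eyes,job
C={n:eyes.get_calibration(n) for n in("side","top")}
def ray(n,p):
    c=C[n]; d=R.from_euler('xyz',c['attitude'],degrees=True).apply([(p[0]-c['cx'])/c['fx'],(p[1]-c['cy'])/c['fy'],1]); return c['origin'],d
def onz(n,p,z):
    o,d=ray(n,p); return o+d*(z-o[2])/d[2]
def tri(ps,pt):
    (a,u),(b,v)=ray("side",ps),ray("top",pt)
    k=np.linalg.lstsq(np.c_[u,-v],b-a,rcond=None)[0]; p,q=a+k[0]*u,b+k[1]*v
    return (p+q)/2,np.linalg.norm(p-q)
T=lambda u,v:(225-.5+(u+.5)/6,132-.5+(v+.5)*115/600)
S=lambda u,v:(235-.4+u/5,170-.4+v/5)
E
python3 - <<'E'
from h import *
np.set_printoptions(precision=4,suppress=True)
# (jig xy, z, view pixel)
F=[((.130,.110),.012,"top",T(57,108)),((.130,-.130),.012,"top",T(492,46)),((-.160,-.130),.012,"top",T(583,497)),((-.160,.110),.012,"top",T(148,568)),
((-.155,.085),.018,"top",T(190,556)),((-.155,.045),.018,"top",T(264,543)),
((.130,-.130),.012,"side",S(672,233)),((-.160,-.130),.012,"side",S(297,440)),((-.160,.110),.012,"side",S(27,240))]
P=np.array([onz(v,p,z)[:2] for _,z,v,p in F]);J=np.array([f[0] for f in F])
def res(x,m):
    c,s=np.cos(x[2]),np.sin(x[2]); return ((J@np.array([[c,s],[-s,c]])+x[:2]-P)[m]).ravel()
for m in (slice(None),slice(0,6),slice(6,9)):
    r=least_squares(res,[.5,0,0],args=(m,)); print(r.x[:2],np.degrees(r.x[2]));print(r.fun.reshape(-1,2)*1000)
x=least_squares(res,[.5,0,0],args=(slice(None),)).x
def jig(w): 
    c,s=np.cos(x[2]),np.sin(x[2]); return np.r_[np.array([[c,s],[-s,c]])@(w[:2]-x[:2]),w[2]]
for n,ps,pt in(("dimple",S(107,204),T(217,505)),("collar",S(450,153),T(265,154)),("paddletop",S(340,183),T(400,337)),("bridge",S(318,96),T(163,241)),("rider",S(367,337),T(541,398)),("sleeve",S(158,50),T(-27,325))):
    w,e=tri(ps,pt); print(n,w,e,jig(w)*1000)
for n,p,z in(("tailL",T(192,529),.042),("tailR",T(245,520),.042),("noseside L",T(157,333),.042),("noseR",T(210,322),.042),("paddle top back edge L",T(367,342),.08),("paddle R",T(436,330),.08),("bridge",T(163,241),.05),("bearing L",T(341,236),.048),("dimple",T(217,505),.042),("offcut",T(640,152),.03)):
    w=onz("top",p,z); print(n,w,jig(w)*1000)
for n,p,z in(("tailL",S(78,204),.042),("tailR",S(123,227),.042),("rider",S(367,337),.034),("pointer",S(430,330),.024)):
    w=onz("side",p,z); print('s',n,w,jig(w)*1000)
E
```

```text
[ 0.6227 -0.0098] 11.445873253094343
[[-0.4632  0.4334]
 [ 1.462  -0.7201]
 [-2.2036 -5.446 ]
 [-1.3995  0.8959]
 [ 0.9737 -0.4587]
 [ 0.1791 -1.0535]
 [ 3.6811  0.6543]
 [-1.0588 -0.5444]
 [-1.171   6.2391]]
[ 0.6229 -0.0088] 11.366421294834828
[[-0.0396  1.2571]
 [ 1.5594  0.0378]
 [-2.1858 -4.2939]
 [-1.0554  2.1138]
 [ 1.2852  0.7455]
 [ 0.4362  0.1397]]
[ 0.6219 -0.0117] 11.697507651598137
[[ 3.3712 -0.5597]
 [-1.1132 -3.0062]
 [-2.258   3.5659]]
dimple [0.4822 0.029  0.0433] 0.00018311781054868218 [-129.9121   65.9254   43.2805]
collar [0.7005 0.0106 0.0193] 0.0010316126829979723 [80.3026  4.5588 19.348 ]
paddletop [ 0.5799 -0.0623  0.0796] 0.0010339650353317382 [-52.3247 -42.9525  79.5794]
bridge [0.6389 0.0617 0.0501] 0.001590034383114721 [30.0939 66.8994 50.1026]
rider [ 0.5514 -0.1385  0.0363] 0.00047604532155721567 [ -95.3414 -111.9904   36.281 ]
sleeve [0.5841 0.1597 0.047 ] 0.005758848619037126 [ -4.1586 173.8189  46.9872]
tailL [0.4678 0.0415 0.042 ] [-141.5435   81.0448   42.    ]
tailR [0.4738 0.0143 0.042 ] [-141.0807   53.1784   42.    ]
noseside L [0.585  0.0633 0.042 ] [-22.426   79.1081  42.    ]
noseR [0.5923 0.0358 0.042 ] [-20.6658  50.7537  42.    ]
paddle top back edge L [ 0.5769 -0.0458  0.08  ] [-51.9429 -26.1961  80.    ]
paddle R [ 0.5849 -0.0807  0.08  ] [-51.0887 -62.023   80.    ]
bridge [0.6396 0.0614 0.05  ] [30.761  66.4279 50.    ]
bearing L [ 0.6454 -0.0313  0.048 ] [ 18.0065 -25.6173  48.    ]
dimple [0.4824 0.029  0.042 ] [-129.7424   65.9033   42.    ]
offcut [ 0.705  -0.1896  0.03  ] [  45.0402 -192.5852   30.    ]
s tailL [0.4686 0.0386 0.042 ] [-141.3399   78.0529   42.    ]
s tailR [0.4808 0.0061 0.042 ] [-135.8711   43.7488   42.    ]
s rider [ 0.5533 -0.136   0.034 ] [ -93.0667 -109.9446   34.    ]
s pointer [ 0.5929 -0.1359  0.024 ] [ -54.2257 -117.6902   24.    ]
```

Jig fit: origin (0.623, -0.010), yaw about 11.4°. The bar tail grip is near (0.492, 0.031), with about 125 mm of travel. The pull to the mark is about 42 mm. I'll move above the tail.

Call:
{"method": "servo_tool", "body": {
  "motion": [
    [2.36,-5.4,0,0,0,3.5,1],
    [2.36,-5.4,0,0,0,3.5,1],
    [2.36,-5.4,0,0,0,3.5,1],
    [2.36,-5.4,0,0,0,3.5,1],
    [2.36,-5.4,0,0,0,3.5,1]
  ],
  "newtons": 60
}}

```text
time_s: 0.72
eef_pos: [0.3743, 0.2982, 0.2502]
eef_rot: [-180.0, -0.0, 173.4]
force: [1.7, -0.7, -0.5]
opening: 0.997
grasp_force: 0.0
```

Call:
{"method": "servo_tool", "body": {
  "motion": [
    [2.36,-5.4,0,0,0,3.6,1],
    [2.36,-5.4,0,0,0,3.6,1],
    [2.36,-5.4,0,0,0,3.6,1],
    [2.36,-5.4,0,0,0,3.6,1],
    [2.36,-5.4,0,0,0,3.6,1]
  ]
}}

```text
time_s: 1.35
eef_pos: [0.4922, 0.0285, 0.2503]
eef_rot: [180.0, -0.0, -168.5]
force: [0.9, 0.4, -0.8]
opening: 1.004
grasp_force: 0.0
```

Call:
{"method": "servo_tool", "body": {
  "motion": [
    [0,0,-3,0,0,0,1],
    [0,0,-3,0,0,0,1],
    [0,0,-2,0,0,0,1],
    [0,0,0,0,0,0,1],
    [0,0,0,0,0,0,1]
  ]
}}

```text
time_s: 1.98
eef_pos: [0.4923, 0.0303, 0.171]
eef_rot: [180.0, 0.0, -168.7]
force: [-0.6, 0.2, 0.4]
opening: 1.004
grasp_force: 0.0
```

Call:
{"method": "servo_tool", "body": {
  "motion": [
    [0,0,-3,0,0,0,1],
    [0,0,-3,0,0,0,1],
    [0,0,-3,0,0,0,1],
    [0,0,-2,0,0,0,1],
    [0,0,0,0,0,0,1]
  ]
}}

```text
time_s: 2.6
eef_pos: [0.4917, 0.0303, 0.0601]
eef_rot: [180.0, -0.1, -168.7]
force: [0.1, -0.2, 0.3]
opening: 0.998
grasp_force: 0.0
```

Call:
{"method": "servo_tool", "body": {
  "motion": [
    [0,0,-1,0,0,0,1],
    [0,0,-1,0,0,0,1],
    [0,0,0,0,0,0,1],
    [0,0,0,0,0,0,0],
    [0,0,0,0,0,0,0]
  ]
}}

```text
time_s: 3.22
eef_pos: [0.4921, 0.0303, 0.0406]
eef_rot: [180.0, 0.0, -168.7]
force: [-0.1, -0.1, -0.3]
opening: 0.607
grasp_force: 0.0
```

Run:
```python
from h import *
import cv2
b=eyes.snapshot("side")[160:260,225:385,::-1]
cv2.imwrite("pics/s1.png",cv2.convertScaleAbs(cv2.resize(b,None,fx=5,fy=5,interpolation=cv2.INTER_CUBIC),alpha=1.5))
```

```text
(no output)
```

View pics/s1.png

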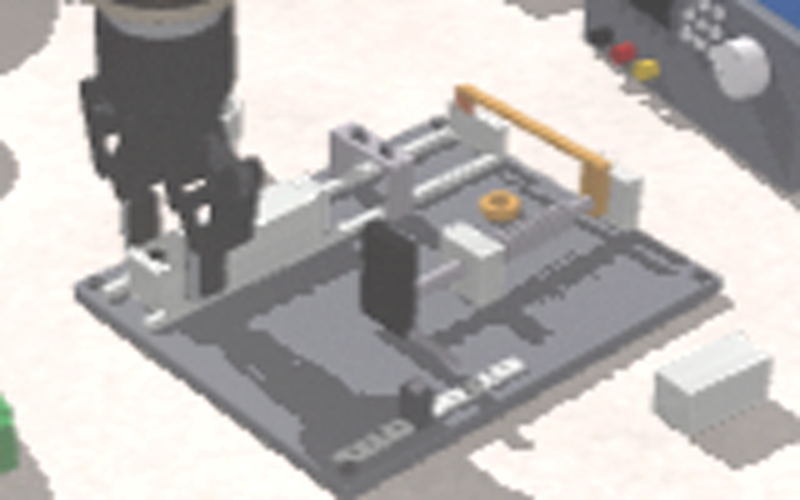

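The fingers straddle the tail at (150–210,270), about 21 mm from its end, above the rails. I'll close.

Call:
{"method": "servo_tool", "body": {
  "motion": [
    [-0.2,0,0,0,0,0,-1],
    [0,0,0,0,0,0,-1],
    [0,0,0,0,0,0,-1],
    [0,0,0,0,0,0,-1],
    [0,0,0,0,0,0,-1]
  ],
  "newtons": 30
}}

```text
time_s: 3.9
eef_pos: [0.4903, 0.0304, 0.0407]
eef_rot: [180.0, 0.1, -168.7]
force: [-0.7, -0.0, 5.9]
opening: 0.346
grasp_force: 30.3
```

Call:
{"method": "servo_tool", "body": {
  "motion": [
    [1.0,0.2,0.05,0,0,0,-1],
    [1.0,0.2,0,0,0,0,-1],
    [1.0,0.2,0,0,0,0,-1],
    [1.0,0.2,0,0,0,0,-1],
    [0,0,0,0,0,0,-1]
  ]
}}

```text
time_s: 4.53
eef_pos: [0.5312, 0.0385, 0.0407]
eef_rot: [-180.0, 0.1, -168.7]
force: [1.7, 1.0, -0.4]
opening: 0.347
grasp_force: 29.8
```

Call:
{"method": "servo_tool", "body": {
  "motion": [
    [1.0,0.2,0,0,0,0,-1],
    [1.0,0.2,0,0,0,0,-1],
    [1.0,0.2,0,0,0,0,-1],
    [1.0,0.2,0,0,0,0,-1],
    [0,0,0,0,0,0,-1]
  ]
}}

```text
time_s: 5.15
eef_pos: [0.5707, 0.0465, 0.0408]
eef_rot: [180.0, 0.1, -168.7]
force: [1.1, 0.7, -0.9]
opening: 0.343
grasp_force: 29.8
```

Call:
{"method": "servo_tool", "body": {
  "motion": [
    [1.0,0.2,0,0,0,0,-1],
    [1.0,0.2,0,0,0,0,-1],
    [0.8,0.16,0,0,0,0,-1],
    [0.6,0.12,0,0,0,0,-1],
    [0,0,0,0,0,0,-1]
  ]
}}

```text
time_s: 5.78
eef_pos: [0.6037, 0.0533, 0.0408]
eef_rot: [180.0, -0.0, -168.7]
force: [-1.2, 0.6, 2.3]
opening: 0.34
grasp_force: 29.9
```

Call:
{"method": "servo_tool", "body": {
  "motion": [
    [0.2,0.04,0,0,0,0,-1],
    [0.2,0.04,0,0,0,0,-1],
    [0.2,0.04,0,0,0,0,-1],
    [0,0,0,0,0,0,-1],
    [0,0,0,0,0,0,-1]
  ]
}}

```text
time_s: 6.4
eef_pos: [0.6088, 0.0543, 0.0407]
eef_rot: [180.0, -0.1, -168.7]
force: [-4.1, 0.0, 5.7]
opening: 0.345
grasp_force: 30.1
```

Call:
{"method": "servo_tool", "body": {
  "motion": [
    [0.15,0.03,0,0,0,0,-1],
    [0.15,0.03,0,0,0,0,-1],
    [0,0,0,0,0,0,-1],
    [0,0,0,0,0,0,-1],
    [0,0,0,0,0,0,-1]
  ]
}}

```text
time_s: 7.02
eef_pos: [0.6117, 0.055, 0.0408]
eef_rot: [180.0, -0.1, -168.7]
force: [-5.1, 0.4, 6.1]
opening: 0.346
grasp_force: 30.2
```

Run:
```python
from h import *
import cv2
b=eyes.snapshot("side")[160:260,225:385,::-1]
cv2.imwrite("pics/s2.png",cv2.convertScaleAbs(cv2.resize(b,None,fx=5,fy=5,interpolation=cv2.INTER_CUBIC),alpha=1.5))
```

```text
(no output)
```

View pics/s2.png

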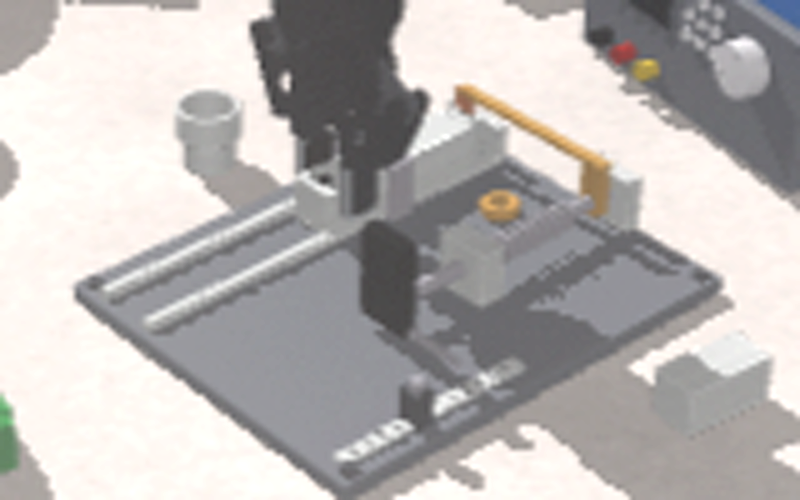

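The bar is under the bridge with its nose close to the stop block at (490,135). The force is not yet that of a hard stop, so I creep on.

Call:
{"method": "servo_tool", "body": {
  "motion": [
    [0.15,0.03,0,0,0,0,-1],
    [0.15,0.03,0,0,0,0,-1],
    [0,0,0,0,0,0,-1],
    [0,0,0,0,0,0,-1],
    [0,0,0,0,0,0,-1]
  ]
}}

```text
time_s: 7.7
eef_pos: [0.6147, 0.0555, 0.0408]
eef_rot: [180.0, -0.1, -168.7]
force: [-4.7, 0.4, 6.7]
opening: 0.348
grasp_force: 30.2
```

Call:
{"method": "servo_tool", "body": {
  "motion": [
    [0.1,0.02,0,0,0,0,-1],
    [0.1,0.02,0,0,0,0,-1],
    [0,0,0,0,0,0,-1],
    [0,0,0,0,0,0,-1],
    [0,0,0,0,0,0,-1]
  ]
}}

```text
time_s: 8.32
eef_pos: [0.6153, 0.0557, 0.0407]
eef_rot: [180.0, -0.3, -168.7]
force: [-10.2, 0.4, 12.2]
opening: 0.347
grasp_force: 30.8
```

Run:
```python
from h import *
import cv2
i=eyes.snapshot("top");cv2.imwrite("pics/t3.png",i[:,:,::-1])
i=eyes.snapshot("side");cv2.imwrite("pics/s3.png",i[:,:,::-1])
b=i[170:215,270:345,::-1]
cv2.imwrite("pics/s3c.png",cv2.convertScaleAbs(cv2.resize(b,None,fx=10,fy=10,interpolation=cv2.INTER_CUBIC),alpha=1.5))
```

```text
(no output)
```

View pics/s3c.png

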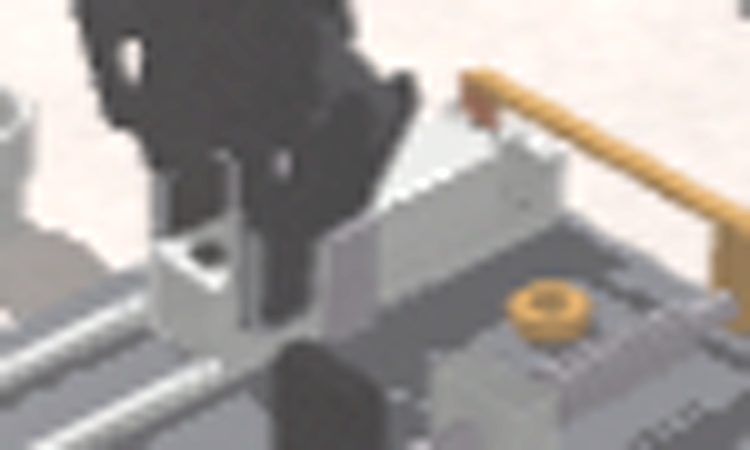

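Run:
```python
from h import *
x=[.6227,-.0098,np.radians(11.45)]
def jig(w): 
    c,s=np.cos(x[2]),np.sin(x[2]); return np.array([[c,s],[-s,c]])@(w[:2]-x[:2])*1000
Q=lambda u,v:(270-.45+u/10,170-.45+v/10)
for n,p,z in(("dimple",Q(209,252),.042),("tailL",Q(158,240),.042),("nose shoulder right",Q(505,148),.042),("dimple before",S(107,204),.042)): print(n,jig(onz("side",p,z)))
print(jig(arm.state()['eef_pos']))
import cv2
i=cv2.imread("pics/t3.png")[140:200,235:310]
cv2.imwrite("pics/t3c.png",cv2.convertScaleAbs(cv2.resize(i,None,fx=10,fy=10,interpolation=cv2.INTER_CUBIC),alpha=1.5))
```

```text
dimple [-1.48407999 66.81578111]
tailL [-8.67792979 81.61156885]
nose shoulder right [105.97394697  53.07725721]
dimple before [-128.92958504   67.49829328]
[ 5.77808702 65.65954433]
```

View pics/t3c.png

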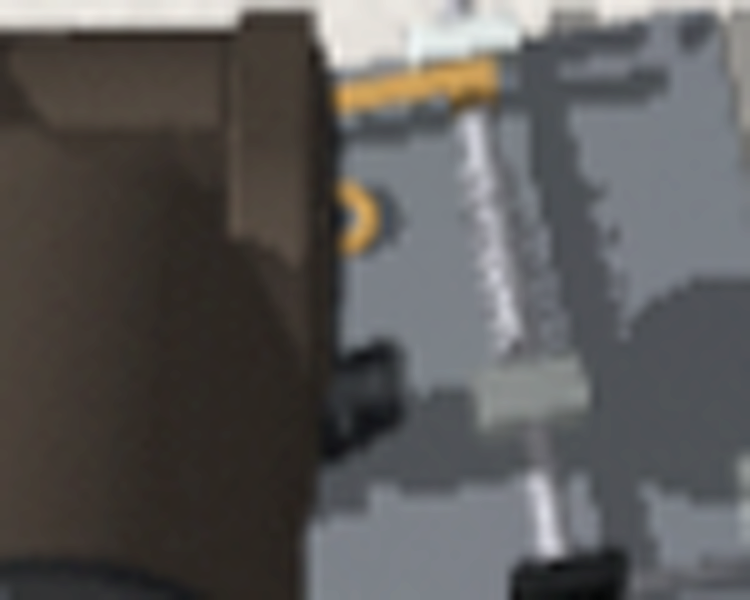

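All evidence says it is home: the bar travelled 127.5 mm, the pose stalled and the force rose to 10 N. By the stated geometry the fingers still have about 8 mm to the bridge. I'll press slightly more, then release and lift.

Call:
{"method": "servo_tool", "body": {
  "motion": [
    [0.1,0.02,0,0,0,0,-1],
    [0,0,0,0,0,0,-1],
    [0,0,0,0,0,0,-1],
    [0,0,0,0,0,0,-1],
    [-0.1,-0.02,0,0,0,0,-1]
  ]
}}

```text
time_s: 9.05
eef_pos: [0.6154, 0.0557, 0.0407]
eef_rot: [180.0, -0.2, -168.6]
force: [-8.1, -0.8, 8.8]
opening: 0.341
grasp_force: 30.4
```

Call:
{"method": "servo_tool", "body": {
  "motion": [
    [-0.1,0,0,0,0,0,0.2],
    [0,0,0,0,0,0,0.2],
    [0,0,0,0,0,0,0.2],
    [0,0,0,0,0,0,0.2],
    [0,0,0,0,0,0,0.2]
  ]
}}

```text
time_s: 9.68
eef_pos: [0.617, 0.0558, 0.0408]
eef_rot: [-180.0, 0.0, -168.7]
force: [0.4, 0.4, 0.3]
opening: 0.604
grasp_force: 0.0
```

Call:
{"method": "servo_tool", "body": {
  "motion": [
    [0,0,1.5,0,0,0,0.2],
    [0,0,3,0,0,0,0.2],
    [0,0,3.5,0,0,0,0.2],
    [0,0,3.5,0,0,0,0.2],
    [0,0,3.5,0,0,0,0.2]
  ]
}}

```text
time_s: 10.3
eef_pos: [0.6169, 0.0558, 0.1932]
eef_rot: [180.0, 0.1, -168.7]
force: [-0.0, 0.7, 0.6]
opening: 0.6
grasp_force: 0.0
```

Call:
{"method": "servo_tool", "body": {
  "motion": [
    [-0.37,-1.18,0,0,0,-9,0.2],
    [-0.37,-1.18,0,0,0,-9,0.2],
    [-0.37,-1.18,0,0,0,-9,0.2],
    [-0.37,-1.18,0,0,0,-9,0.2],
    [-0.37,-1.18,0,0,0,-9,0.2]
  ]
}}

```text
time_s: 10.92
eef_pos: [0.5984, -0.0035, 0.192]
eef_rot: [179.9, 0.0, 146.0]
force: [0.9, 0.5, -0.3]
opening: 0.6
grasp_force: 0.0
```

Call:
{"method": "servo_tool", "body": {
  "motion": [
    [-0.37,-1.18,0,0,0,-9,0.2],
    [-0.37,-1.18,0,0,0,-9,0.2],
    [-0.37,-1.18,0,0,0,-9,0.2],
    [-0.37,-1.18,0,0,0,-9,0.2],
    [-0.37,-1.18,0,0,0,-9,0.2]
  ]
}}

```text
time_s: 11.55
eef_pos: [0.5799, -0.0624, 0.1919]
eef_rot: [179.9, -0.0, 101.0]
force: [0.4, 0.3, -0.7]
opening: 0.599
grasp_force: 0.0
```

Call:
{"method": "servo_tool", "body": {
  "motion": [
    [0,0,-3,0,0,0,0.2],
    [0,0,-2.5,0,0,0,0.2],
    [0,0,0,0,0,0,0.2],
    [0,0,0,0,0,0,0.2],
    [0,0,0,0,0,0,0.2]
  ]
}}

```text
time_s: 12.18
eef_pos: [0.5807, -0.0623, 0.1372]
eef_rot: [179.9, 0.0, 101.3]
force: [0.5, -0.0, -0.3]
opening: 0.603
grasp_force: 0.0
```

Run:
```python
from h import *
import cv2
b=eyes.snapshot("side");cv2.imwrite("pics/s4f.png",b[:,:,::-1]);b=b[160:260,225:385,::-1]
cv2.imwrite("pics/s4.png",cv2.convertScaleAbs(cv2.resize(b,None,fx=5,fy=5,interpolation=cv2.INTER_CUBIC),alpha=1.5))
```

```text
(no output)
```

View pics/s4.png

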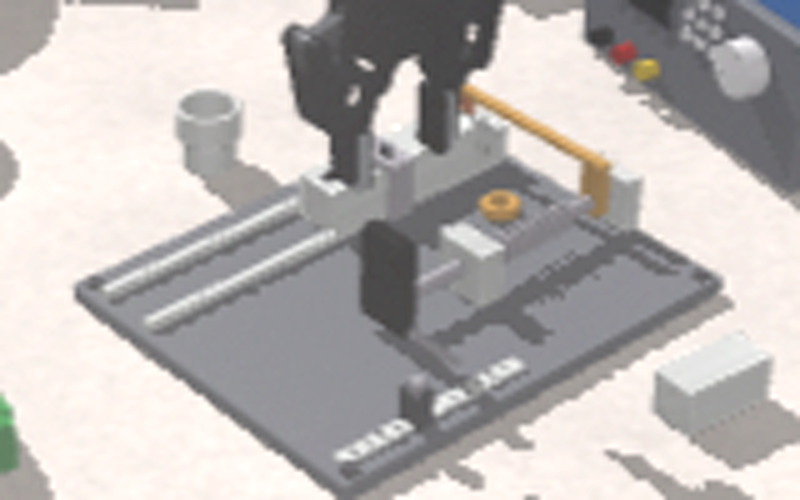

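The bar is still home (tail at (302,180)) and the fingers straddle the paddle's line, centred above (390,235). I'll descend and close.

Call:
{"method": "servo_tool", "body": {
  "motion": [
    [0,0,-2.5,0,0,0,0.2],
    [0,0,-2.5,0,0,0,0.2],
    [0,0,-2.1,0,0,0,0.2],
    [0,0,0,0,0,0,0.2],
    [0,0,0,0,0,0,0.2]
  ],
  "newtons": 60
}}

```text
time_s: 12.85
eef_pos: [0.5805, -0.0624, 0.0659]
eef_rot: [179.9, 0.0, 101.3]
force: [-0.1, 0.8, -0.0]
opening: 0.601
grasp_force: 0.0
```

Call:
{"method": "servo_tool", "body": {
  "motion": [
    [0,0,0,0,0,0,-1],
    [0,0,0,0,0,0,-1],
    [0,0,0,0,0,0,-1],
    [0,0,0,0,0,0,-1],
    [0,0,0,0,0,0,-1]
  ]
}}

```text
time_s: 13.48
eef_pos: [0.5784, -0.0625, 0.0654]
eef_rot: [-179.9, -0.1, 101.3]
force: [-7.9, -0.8, 11.2]
opening: 0.132
grasp_force: 60.0
```

Call:
{"method": "servo_tool", "body": {
  "motion": [
    [-0.8,-0.16,0,0,0,0,-1],
    [-0.8,-0.16,0,0,0,0,-1],
    [-0.8,-0.16,0,0,0,0,-1],
    [-0.8,-0.16,0,0,0,0,-1],
    [0,0,0,0,0,0,-1]
  ]
}}

```text
time_s: 14.1
eef_pos: [0.5501, -0.0684, 0.0655]
eef_rot: [179.7, 0.1, 101.4]
force: [9.2, -0.2, -7.0]
opening: 0.134
grasp_force: 58.7
```

Call:
{"method": "servo_tool", "body": {
  "motion": [
    [-0.6,-0.12,0,0,0,0,-1],
    [-0.2,-0.04,0,0,0,0,-1],
    [0,0,0,0,0,0,-1],
    [0,0,0,0,0,0,-1],
    [0,0,0,0,0,0,-1]
  ]
}}

```text
time_s: 14.72
eef_pos: [0.5429, -0.0699, 0.0655]
eef_rot: [179.7, 0.1, 101.4]
force: [11.3, 1.2, -6.9]
opening: 0.134
grasp_force: 59.2
```

Run:
```python
from h import *
import cv2
b=eyes.snapshot("side");cv2.imwrite("pics/s5f.png",b[:,:,::-1]);t=eyes.snapshot("top");cv2.imwrite("pics/t5f.png",t[:,:,::-1])
f=lambda i,r0,r1,c0,c1:cv2.convertScaleAbs(cv2.resize(i[r0:r1,c0:c1,::-1],(800,300),interpolation=cv2.INTER_CUBIC),alpha=1.5)
cv2.imwrite("pics/s5.png",np.vstack([f(b,222,252,280,360),f(t,190,220,280,360)]))
```

```text
(no output)
```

View pics/s5.png

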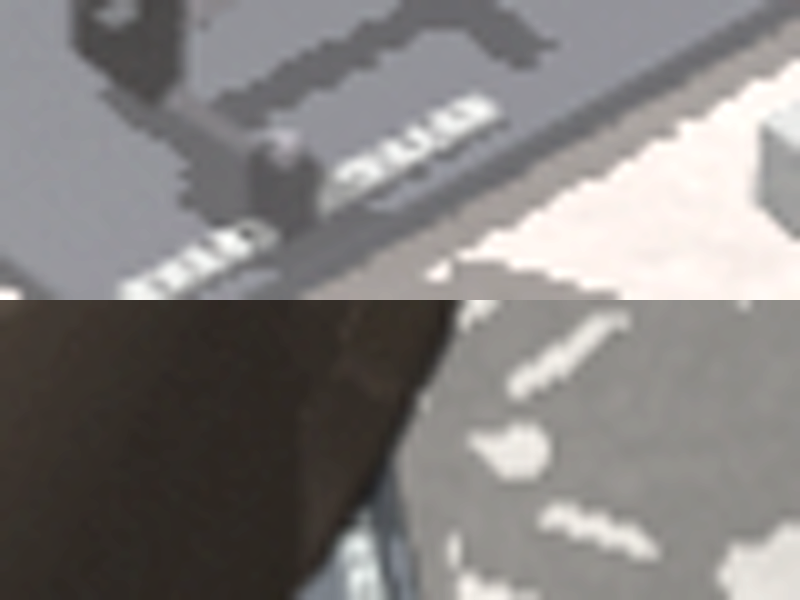

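View budget is used, so from here I work numerically: project the rider corners, and take the pointer edge from image profiles.

Run:
```python
from h import *
import cv2
np.set_printoptions(precision=1,suppress=True,linewidth=200)
x0=np.array([.6227,-.0098]);a=np.radians(11.4);M=np.array([[np.cos(a),-np.sin(a)],[np.sin(a),np.cos(a)]])
def proj(n,x,y,z):
    c=C[n];w=np.r_[x0+M@[x/1e3,y/1e3],z/1e3]
    q=R.from_euler('xyz',c['attitude'],degrees=True).inv().apply(w-c['origin']);return np.array([c['fx']*q[0]/q[2]+c['cx'],c['fy']*q[1]/q[2]+c['cy']])
for xr in(-92,-95):
    print(xr,"bot,left,right,screwtop",*[proj("side",xr+d,-110+e,z) for d,e,z in((-6,-8,13),(-6,8,25),(6,-8,25),(0,0,38))])
for xp in(-88,-91): print(xp,"pointer mid y-70,-98",proj("side",xp,-70,24),proj("side",xp,-98,24))
a=cv2.cvtColor(cv2.imread("pics/s4f.png"),6);b=cv2.cvtColor(cv2.imread("pics/s5f.png"),6)
print("s5");print(b[228:247,294:316]);print("rest s4 rider");print(a[228:247,300:316])
```

```text
-92 bot,left,right,screwtop [308.5 245.5] [304.5 239. ] [311.9 240.1] [308.3 235.6]
-95 bot,left,right,screwtop [307.6 246. ] [303.6 239.5] [311.1 240.5] [307.5 236.1]
-88 pointer mid y-70,-98 [299.2 232.3] [306.2 237.1]
-91 pointer mid y-70,-98 [298.4 232.7] [305.4 237.6]
s5
[[ 51  51  51  56  78  99  98  98  98 100  99  99  99  94  74  72  72  72  71  72  72  72]
 [ 50  51  50  55  78  99  99 100  99  99  98  98  93  73  70  71  70  71  71  71  79  97]
 [ 52  50  54  69  86 100  99 100  99  99  94  73  73  72  72  71  71  71  71  78  98  99]
 [ 51  51  66  85  88  94  99  94  75  73  73  71  72  71  71  71  80  97  97  97  98  98]
 [ 63  61  76  89  87  87  88  76  72  72  72  71  72  72  71  79  98  98  99  99  99  99]
 [ 72  71  73  75  82  87  87  83  78  72  72  72  79  97  97  98  99  99  99  98  99  99]
 [ 73  72  73  72  75  79  85  87  85  80  72  72  80  99  99  99  99  98  98  98  98  99]
 [ 92  73  72  73  73  72  75  83  88  87  89  95 102 116 124 115  99  99  99  98  98  99]
 [ 99  98  93  73  72  73  73  74  78  84  87  86  79  94 117 106  94  99  98  99  99  98]
 [10
[... 1494 characters left out ...]
 105  93  97  96  91  72  72]
 [ 98  98  98  97  91  72  79  90  93  89  80  89  98  97  90  83]
 [ 98  99  99  98  90  62  69  80  81  73  63  70  90 106 133 154]
 [ 99  98  99  98  89  61  61  66  74  62  62  77 121 155 151 129]
 [ 98  97  98  98  91  59  61  61  63  62  61  84 135 159 158 151]
 [ 98  99  99  98  90  61  60  60  61  62  61  99 156 152 127 107]
 [ 98  98  99  98  90  61  61  61  61  62  61  93 142 124  88  82]
 [ 98  98  98  98  92  67  61  61  62  63  62  71  90  78  80  97]
 [ 99  98 106 132 153 147 116  69  62  62  63  67  81  96  97  98]
 [105 132 153 144 111 138 150 116  61  64  68  73  81  98  95  84]
 [ 99 119 158 158 149 126 107  87  72  72  74  74  74  77  78  76]]
```

Rider is near jig x -93.5 to -94 and the pointer is now near -89.5, so I draw about 4.4 mm further.

Call:
{"method": "servo_tool", "body": {
  "motion": [
    [-0.22,-0.04,0,0,0,0,-1],
    [-0.22,-0.05,0,0,0,0,-1],
    [0,0,0,0,0,0,-1],
    [0,0,0,0,0,0,-1],
    [0,0,0,0,0,0,-1]
  ]
}}

```text
time_s: 15.45
eef_pos: [0.5387, -0.0708, 0.0655]
eef_rot: [179.7, 0.1, 101.4]
force: [11.3, 0.8, -7.8]
opening: 0.131
grasp_force: 59.1
```

Run:
```python
from h import *
import cv2
np.set_printoptions(linewidth=200)
s=eyes.snapshot("side");cv2.imwrite("pics/s6f.png",s[:,:,::-1])
print(cv2.cvtColor(s,7)[228:246,290:316]); st=arm.state();print(st['eef_pos'],st['force'],st['grasp_force'])
a=cv2.imread("pics/s4f.png").astype(int)[:,:,::-1]; d=abs(s.astype(int)-a).max(2)[175:212,325:345];print("far bar/stop change",d.max())
# tail left corner profile
print(cv2.cvtColor(s,7)[194,280:296],a[194,280:296].mean(1).astype(int))
```

```text
[[ 52  50  52  51  51  50  61  87  99  99  99  99  98  99  99  98  99  93  73  72  72  72  70  71  71  72]
 [ 51  51  51  50  52  51  61  88  99  99 100  99  99  99 100  99  93  72  71  70  71  71  72  72  78  96]
 [ 57  51  52  52  52  52  61  88  99 100  99  99  99  99  93  74  74  71  72  71  72  71  72  79  97  98]
 [ 69  57  53  52  53  60  69  86  99  98  99  94  75  74  73  72  72  72  72  71  79  97  97  98  98  99]
 [ 73  70  62  54  55  72  86  88  93  99  94  74  72  72  72  73  72  72  72  79  98  99  99  99  99  99]
 [ 93  73  72  71  67  78  92  87  87  85  76  73  73  73  72  72  78  97  99  98  99  99 100  98  99  98]
 [100  93  74  73  73  73  81  93  84  88  85  77  72  72  72  72  80  99  98  99  99  98  99  99  99  99]
 [101  99  92  74  73  74  73  75  76  83  88  85  82  82  98  98  97 103 124 115  99  99  99 100  99 100]
 [100 100 100  93  73  73  73  74  73  75  81  87  87  89  95  96  84 104 118 106  94  99  99 100 100 100]
 [101 100 101 100  92  74  74  73  73  73  73  76  85  88  83  66  71  91  95  90  76  89  99  99  99 107]
 [101 100 100 101 101  99  93 
[... 360 characters left out ...]
  60  60  60  61  75 107 111 112 108]
 [101 100 100 101 101 100  94  75  74  74  74  74  74  73  70  61  60  61  61  61  60  75 106 102  87  82]
 [101 101 101 100 100 100 100  94  73  74  73  74  73  74  73  68  60  62  60  61  61  71  87  76  74  74]
 [101 100 100 100 100 100 100 100  93  73  75  74  79  92 104 101  86  68  61  63  62  67  74  74  74  74]
 [101 100 101 101 101 100 100 101 100  93  86 110 104  98  81  96 106  96  61  63  68  73  74  74  74  75]]
[ 0.53869256 -0.07074591  0.06551792] [10.41759483  0.4917143  -7.68008638] 59.12429451942444
far bar/stop change 103
[57 54 53 53 52 51 52 52 52 51 52 50 50 51 50 50] [162 162 161 160 160 158 151 151 152 141  93  57  52  53  53  52]
```

The pointer ridge now meets the rider's face within about 1–2 mm of its middle. The grip is 59 N and steady, so I hand in.

```bash
python3 -c "
from cell import job
print(job.finish_job())"
```

```text
the job is handed in; nothing more can be done
None
```

I pushed the bar in until it stopped against what I take to be the end stop, then drew the handle out about 41 mm and handed in with the gripper still holding it (59 N); by my image measurements the pointer is within about 2 mm of the rider's middle, but the hand-in returned no verdict and I did not re-check the bar after pulling the handle.

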